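Lock the camera mast and hold it raised over the bolt bin

TASK

The lot's bolt bin is about to be photographed. First turn the orange lock knob on the mast's base plate clockwise until it clicks past its detent; then squeeze the red release button in the mast's black grip head, and with that grip pull the telescopic mast straight up past its first stop to its second stop. Finish while still gripping the head and holding the mast fully extended (it springs back if let go), and do not touch the camera or disturb the loose things lying about.

Things in the scene. Friction and masses are not known exactly. Their poses are not given: they have to be found in the camera images.
- mast_base: fixed aluminium base plate, 100 x 320 x 12 mm, with a grey mast housing 44 x 44 mm (black collar 48 x 48 mm) rising to 96 mm above the table. Origin on the table under the mast's axis; plate runs from y -195 to +125 mm in its frame; x points from the mast to the camera, z up. The knob stands at its -y end. The plate does not move when pushed; its yaw is within 0.4 rad of the world's
- head_grip (a point): middle of the black grip head on top of the mast, 128 mm above the table when the mast is down (+120 mm when fully extended). The head is 30 mm along x, 30 mm along y (36 mm with the button out, 31 mm with it pressed) and 56 mm tall: it reaches 30 mm below and 26 mm above this point. Axes as mast_base. Grip it from above with one finger on the button (+y face) and the other on the -y face: the closing grip (20 N or more) presses the button
- button_face (a point): middle of the outer face of the red release button on the head's +y face; the face is 24 mm wide (x) and 34 mm tall and stands 6 mm out of the head. Axes as mast_base; it is pressed towards -y
- grip_head: the black grip head with its red button, as a solid; this origin lies on the mast's axis at table height when the mast is down, and rises with it. Axes as mast_base
- release_button (a joint): m, 0 out to 0.005 fully pressed; spring 4 N at first, 6 N fully pressed. A steel catch holds the mast down unless the button is pressed at least 3.5 mm; keep it pressed for the first 20 mm of the pull
- upper_stage (a joint): m, how far the upper tube with head and camera is drawn out of the lower tube: 0 down, 0.06 its end (the mast's first stop). It needs about 5 to 8 N and comes out first
- lower_stage (a joint): m, how far the lower tube is drawn out of the housing: 0 down, 0.06 its end (the mast's second stop, the hard end of travel). It needs about 8 to 13 N. Both stages sink back by spring and weight when let go
- camera: small black camera 52 x 74 x 38 mm, lens down, on an arm carried by the mast's upper tube; origin at the centre of its housing, 115 mm along mast_base +x from the mast's axis and 122 mm above the table when down (its top is 24 mm higher, the arm lies from 104 to 114 mm above the table). Axes as mast_base. Not to be touched
- lock_knob_grip (a point): on the lock knob's axis, 61 mm above the table, at the height to grip. Orange knob: a disc of radius 22 mm with an upright bar across it, 42 mm long along this point's x, 14 mm thick along its y, from the disc's top 40 mm above the table to 70 mm above the table; the point turns with the knob; z up. A white mark lies on the bar's -x half. Below it is a steel foot of radius 34 mm (with a brass spring plunger, reaching 50 mm out and 25 mm above the table at most)
- lock_knob (a joint): rad, grows clockwise as seen from above; starts between 0 and 0.3, hard stop 1.32. Turns with 0.02 N m, but a spring plunger resists from about 0.45 on (up to about 0.15 N m); past 0.9 to 1.0 it snaps over and, if let go, pushes the knob on to about 1.2; from there on it is clicked and stays
- bolt_bin: fixed black bin of bolts under the camera, 140 x 110 x 66 mm, origin under its centre
- carton: loose open cardboard box of washers 65 x 70 x 45 mm, behind the knob; origin under its centre. Leave alone
- hex_bolt: loose steel bolt, 63 mm long, 19 mm head, lying on the base plate's +y end. Leave alone
- screw_jar: loose jar with yellow lid, 64 mm diameter, 85 mm tall, origin under its centre. Leave alone
- pipe_coupling: loose copper ring 48 mm diameter, 40 mm tall, origin under its centre. Leave alone
- screwdriver: loose screwdriver with red handle, 200 mm, lying. Leave alone
- tape_reel: loose yellow ring 90 mm diameter, 24 mm tall, origin under its centre. Leave alone
- wrench: loose wrench, 180 mm, lying. Leave alone

How it is judged:
On the way, in this order (a step that is already met when the one before it is completed fails the run):
1. with the mast still down, the lock knob has clicked past its detent (value of joint lock_knob above 1.05 rad and value of joint upper_stage below 0.006 m), for 0.2 s.
2. the release button is squeezed while the mast is still down (value of joint release_button above 0.0035 m and value of joint upper_stage below 0.02 m and contact force between the fingers and grip_head above 3 N), for 0.1 s.
3. the mast is drawn out to its first stop in the grip (value of joint upper_stage above 0.054 m and contact force between the fingers and grip_head above 3 N), for 0.1 s.
At the end, for the whole second after the job is handed in: Both mast stages are fully drawn out (upper beyond 55 mm, lower beyond 54 mm of 60 mm each) and stay so, the fingers still grip the head (over 3 N), the knob stays clicked (beyond 1.05 rad), and no loose thing has moved 30 mm (value of joint upper_stage above 0.055 m and value of joint lower_stage above 0.054 m and value of joint lock_knob above 1.05 rad and contact force between the fingers and grip_head above 3 N and distance of each of carton, hex_bolt, screw_jar, pipe_coupling, screwdriver, tape_reel, wrench from where it was at the start of the episode below 0.03 m); the arm keeps its last pose, push and grip.
It fails at once if the robot touches the camera (contact force between any of the fingers, the arm and camera above 1.5 N).
It fails at once if the mast is raised before the knob has clicked (value of joint upper_stage above 0.015 m and value of joint lock_knob below 1 rad).
It fails at once if a loose thing is disturbed (distance of any of carton, hex_bolt, screw_jar, pipe_coupling, screwdriver, tape_reel, wrench from where it was at the start of the episode above 0.03 m).
It also fails if it takes over 45 s, if anything falls off the work surface, if the arm or the gripper's body presses on something with over 40 N, if the wrist force passes 120 N, or if a joint passes its speed limit or range.

ROBOT

A 6-joint arm with a two-finger parallel gripper is mounted at the origin on the work surface. World frame = base frame: x ahead of the robot, y to its left, z up, the work surface at z = 0. Lengths are in m, angles in rad, forces in N, time in s.
With the tool pointing down it reaches from about 0.35 to 0.85 m from the base axis. Payload 8.1 kg.
Tool frame: the origin (TCP) lies at the very end of the fingers, on their centre line; the grasp point (between the pads) lies robot.hold_point_z behind it (robot.hold_point_z is the distance from the TCP to the grasp point, in m); z points along the fingers, y is the direction in which the jaws open and shut (so a half turn about z gives the same grasp; the last joint's range is limited). The gripper opens to 93 mm and grips with 3 to 60 N. Pads are 15 mm wide; open, the fingers measure 128 mm over their backs; the gripper's body (75 mm by 188 mm) begins 65 mm behind the grasp point.
Start: joints at [1.148, 0.13, 1.488, -0, 1.523, -0.085], TCP at [0.199, 0.566, 0.219] pointing down, gripper open.
Joint ranges: [-2.96, 2.96], [-0.89, 2.26], [0.02, 2.5], [-1.34, 4.48], [0, 2.73], [-2.66, 2.66]. Speed limits (rad/s): [2.39, 2.39, 2.79, 3.14, 3.14, 3.14].

INTERFACE

Orientations are given as a rotation vector (axis times angle).
In Python, from plant import robot, cams gives the robot as it stands. The module is installed in compiled form; this text tells all that it offers.
- The arm moves only by the tool step_arm, never from a script. Its argument "deltas" is a list of rows, each an object with "offset": the shift along the tool's x, y, z in cm, a list of three; "roll": the turn about the tool's z in rad. In form: [{"offset": [x, y, z], "roll": roll}, ...]. A call has 1 to 12 rows; each row shifts and turns the commanded pose from where the row before left it, along the tool's axes as they then stand; what a row does not reach is not made up. A row lasts 1/8 s, in which the tool goes at most 62.5 mm and 10.7 degrees, less where a joint would pass 70% of its speed; a pose out of reach is approached as far as the arm can. A call with a gripper value outside its range is refused whole. "fingers" is the finger opening in cm, from 0 to 9.3, set as the call begins (left out, the last holds). The fingers move at their own pace and stop on an object; "grip_force" is the grip in N (left out, the last holds). Time passes only in rows, so rows that do not move let the fingers close. It gives the time, the measured TCP pose, the force and the opening at its end, in the units of the state.
- robot.read_state(): the state, without advancing time (a new reading comes with each control period).
- cams.read_camera(name): name is "scene" or "top"; returns a dict with "pixels" (420x560x3 uint8, red, green, blue), "fx", "fy", "cx", "cy" (pixels), "extrinsics" (4x4, takes a point from world to camera coordinates). Camera axes: x right, y down, z forward; pixel columns grow to the right and rows downward; lengths in m; the calibration is good to about 2 mm. A picture is of the moment at which its call begins. There is no depth.
- robot.close_job(): hands the job in, once; it reports no verdict.
Trained networks look in a picture, given as the dict that the camera call returned (one of the last four; its "shot" number tells which), for a name from the list of things; names that differ only in an ending like _2 or _b are one class to them, and where a whole thing is asked for, a point or a joint stands for the part that bears it (a point fixed in the world has none). Each returns a list of dicts, best first, with "score" (0 to 1); they miss things now and then, are a little off and sometimes report something else, mostly with a low value. They report only what shows in the picture. A call takes as long as a camera call.
- cams.boxes_of(picture, thing): "xy" ([column, row] in pixels, amid what is visible of it).
- cams.silhouettes(picture, thing): "mask" (420x560 bool, what is visible of it) and "xy" ([column, row] in pixels, amid what is visible of it).
- cams.pinpoint(picture, thing): "xy" ([column, row] in pixels: a listed point, or the origin of a listed thing).
The state is a dict: "t": time; "q": joint angles; "dq": joint speeds; "joint_torque": joint torques, N m; "tool_pos": TCP position; "orientation": TCP orientation; "force": force on the tool from outside, world axes, zero at the start; "wrist_torque": the same for the moment, N m; "opening": finger opening in m.
Only numpy, scipy, OpenCV 4.12 (cv2) and the standard library are available. Lean on these libraries where they do the work, as an engineer would, in place of code of your own. Each camera call takes 0.05 s, during which the arm holds its last target. There are 200 camera calls.

## Working session

There is one attempt and no reset: what is moved stays moved. The work goes in short steps, Python scripts to look and compute and a tool call to move; the robot and the scene stay as the last step left them, time stands still between calls to the robot, and variables do not carry over. Pictures are saved under pics/ and viewed, about 8 in all and at most 12, crops included, and the job is handed in when it is done.

Besides the shell and the picture viewer there is one more tool, called after ">>>" as name(argument=value, ...), one argument or row to a line, values as JSON. step_arm: Moves the arm, as the interface text tells. Its arguments: {"type":"object","properties":{"deltas":{"type":"array"},"fingers":{"type":"number"},"grip_force":{"type":"number"}},"required":["deltas"]}

```bash
mkdir -p pics
cat > h.py <<'E'
from plant import robot, cams
import numpy as np, cv2
from scipy.optimize import least_squares
def proj(c,p):
    q=c["extrinsics"]@np.append(p,1); return np.array([c["fx"]*q[0]/q[2]+c["cx"],c["fy"]*q[1]/q[2]+c["cy"]])
def ray_z(c,xy,z):
    E=c["extrinsics"];R=E[:3,:3];o=-R.T@E[:3,3]
    d=R.T@np.array([(xy[0]-c["cx"])/c["fx"],(xy[1]-c["cy"])/c["fy"],1]); return o+d*(z-o[2])/d[2]
def tri(cs,xys):
    f=lambda p:np.concatenate([proj(c,p)-x for c,x in zip(cs,xys)])
    r=least_squares(f,ray_z(cs[0],xys[0],.06)); return r.x,np.abs(r.fun).max()
def save(c,n): cv2.imwrite("pics/"+n,cv2.cvtColor(c["pixels"],cv2.COLOR_RGB2BGR))
E
python3 - <<'E'
from h import *
s=robot.read_state();print(s,robot.hold_point_z)
a=cams.read_camera("scene");b=cams.read_camera("top")
save(a,"s0.png");save(b,"t0.png")
H=dict(mast_base=0,head_grip=.128,button_face=.128,camera=.122,lock_knob_grip=.061,carton=0,hex_bolt=.02,bolt_bin=0,screw_jar=0,pipe_coupling=0,tape_reel=0,screwdriver=.01,wrench=.005)
for n,z in H.items():
    o=[]
    for c in(a,b):
        r=cams.pinpoint(c,n)[:1]; o.append(r[0] if r else None)
        if r: print(n,np.round(r[0]["xy"],1),round(r[0]["score"],2),"atz",np.round(ray_z(c,r[0]["xy"],z),4))
    if all(o): p,e=tri((a,b),[x["xy"] for x in o]);print("   tri",p.round(4),round(e,1))
for c in(a,b): print(np.linalg.inv(c["extrinsics"])[:3,3].round(3),c["fx"])
E
```

```text
{'t': 0.0, 'q': array([ 1.14758509e+00,  1.31186344e-01,  1.48928488e+00, -2.96634459e-05,
        1.52301731e+00, -8.53740022e-02]), 'dq': array([-1.09478025e-03, -1.45550036e-03,  4.90542412e-05, -1.39124507e-03,
       -2.37422994e-04, -1.19290581e-04]), 'joint_torque': array([ 4.83444055e-04, -5.59864604e+01, -4.91747224e+01,  7.68362009e-02,
        3.60446039e-02, -2.09167119e-04]), 'tool_pos': array([0.19860201, 0.56555761, 0.21756935]), 'orientation': array([-5.28075596e-01, -3.09643600e+00,  2.89356849e-03]), 'force': array([ 0.29564577, -0.26849902, -0.34752476]), 'wrist_torque': array([ 0.04583646, -0.04459108, -0.01983786]), 'opening': 0.09309699167425912} 0.0188
mast_base [266.  231.4] 0.79 atz [ 0.5997 -0.015   0.    ]
mast_base [300.  221.7] 0.93 atz [ 0.605  -0.0385  0.    ]
   tri [ 0.6037 -0.0289  0.0054] 4.0
head_grip [264.3 210.1] 0.65 atz [ 0.6026 -0.0187  0.128 ]
head_grip [297.9 215.2] 0.64 atz [ 0.6023 -0.0268  0.128 ]
   tri [ 0.6022 -0.0238  0.1274] 1.5
button_face [261.4 213.8] 0.4 atz [ 0.6191 -0.0272  0.128 ]
button_face [291.9 211.4] 0.46 atz [ 0.6122 -0
[... 769 characters left out ...]
0.4414  0.    ]
pipe_coupling [222.1 214.4] 0.62 atz [ 0.5328 -0.1825  0.    ]
pipe_coupling [ 95.5 231.8] 0.74 atz [0.5613 0.5599 0.    ]
   tri [0.5511 0.258  0.122 ] 123.2
tape_reel [126.4 238.8] 0.83 atz [ 0.6627 -0.5074  0.    ]
tape_reel [459.  205.2] 0.77 atz [ 0.6642 -0.5     0.    ]
   tri [ 0.6643 -0.5025  0.0009] 1.2
screwdriver [396.6 194.6] 0.53 atz [0.4044 0.4685 0.01  ]
screwdriver [124.9 294. ] 0.66 atz [0.3832 0.4576 0.01  ]
   tri [ 0.3834  0.4692 -0.0169] 1.6
wrench [387.9 253.1] 0.58 atz [0.6697 0.4166 0.005 ]
wrench [146.2 193.5] 0.56 atz [0.6781 0.4163 0.005 ]
   tri [0.6761 0.4141 0.0144] 0.1
[1.652 0.085 1.474] 502.57936322415287
[0.375 0.028 1.461] 506.41079803156487
```

View pics/s0.png

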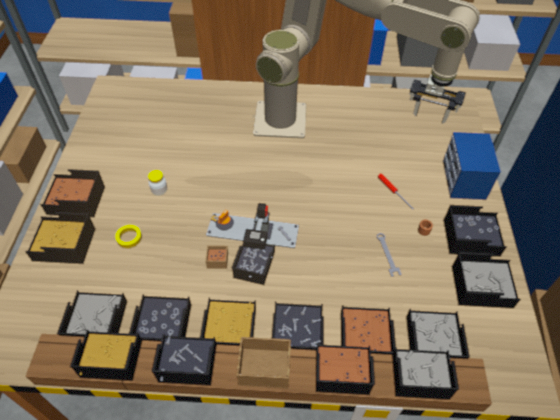

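View pics/t0.png

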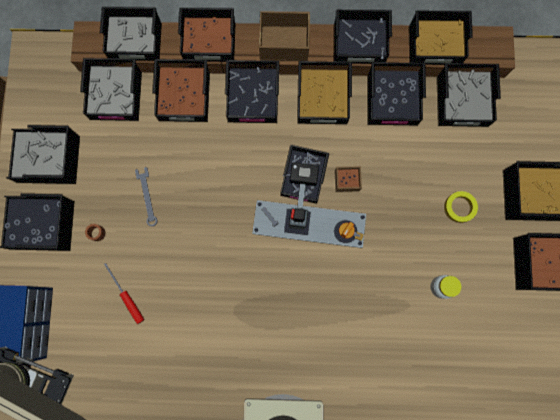

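The scene picture shows the mast head near (262,212) and the knob near (222,217). In the top picture the plate lies around (310,222), with the knob at (346,230) and the head at (298,215). The networks confuse the knob in the top view, so I'll enlarge both.

Run:
```python
from h import *
a=cams.read_camera("scene");b=cams.read_camera("top")
A=a["pixels"][195:275,200:305];B=b["pixels"][140:255,245:375]
A=cv2.resize(A,None,fx=5.6,fy=5.6,interpolation=cv2.INTER_CUBIC)[:,:,::-1];B=cv2.resize(B,None,fx=5.2,fy=5.2,interpolation=cv2.INTER_CUBIC)[:,:,::-1]
cv2.imwrite("pics/A1.png",A);cv2.imwrite("pics/B1.png",B)
# plate segmentation: silhouettes & orange, red
for n,c,(r0,r1,c0,c1) in(("scene",a,(195,275,200,305)),("top",b,(140,255,245,375))):
    hsv=cv2.cvtColor(c["pixels"],cv2.COLOR_RGB2HSV).astype(int); roi=np.zeros(hsv.shape[:2],bool);roi[r0:r1,c0:c1]=1
    for nm,m in(("orange",(hsv[...,0]>8)&(hsv[...,0]<22)&(hsv[...,1]>180)&(hsv[...,2]>120)),("red",((hsv[...,0]<6)|(hsv[...,0]>174))&(hsv[...,1]>150)&(hsv[...,2]>90))):
        y,x=np.nonzero(m&roi);print(n,nm,len(x),x.mean().round(1),y.mean().round(1),x.min(),x.max(),y.min(),y.max())
    for t in("mast_base","lock_knob","lock_knob_grip","grip_head"):
        for r in cams.silhouettes(c,t)[:1]:
            m=r["mask"].astype(np.uint8);k=max(cv2.findContours(m,0,1)[0],key=cv2.contourArea)
            print(n,t,round(r["score"],2),m.sum(),np.round(r["xy"],1),"rect",cv2.minAreaRect(k))
            if t=="mast_base":
                bx=cv2.boxPoints(cv2.minAreaRect(k)); print([ray_z(c,p,.012)[:2].round(4) for p in bx])
```

```text
scene orange 93 223.8 218.1 219 229 212 223
scene red 22 265.7 210.0 265 267 206 215
scene mast_base 0.82 2159 [260.4 229.1] rect ((252.90383911132812, 224.98077392578125), (90.0173110961914, 47.06787109375), 11.309932708740234)
[array([ 0.6557, -0.2293]), array([ 0.4427, -0.2263]), array([0.5065, 0.1103]), array([0.7103, 0.0847])]
scene lock_knob 0.44 133 [221.5 218.6] rect ((223.5, 217.0), (14.0, 11.0), 90.0)
scene lock_knob_grip 0.56 123 [221.8 217.5] rect ((223.75, 217.75), (10.606602668762207, 12.727923393249512), 45.0)
scene grip_head 0.49 182 [258.9 210.3] rect ((261.5, 211.5), (17.0, 11.0), 90.0)
top orange 155 346.8 229.3 339 353 223 237
top red 24 292.2 213.3 291 294 209 218
top mast_base 0.77 4017 [304.  217.1] rect ((311.7283935546875, 202.55308532714844), (111.30709838867188, 77.56494140625), 7.3737664222717285)
[array([0.5643, 0.1012]), array([0.7943, 0.0787]), array([ 0.7576, -0.2459]), array([ 0.5305, -0.2161])]
top lock_knob 0.7 187 [345.6 230. ] rect ((346.0, 229.5), (15.0, 14.0), 90.0)
top lock_knob_grip 0.72 199 [346.7 229.3] rect ((346.0, 229.5), (15.0, 14.0), 90.0)
top grip_head 0.69 143 [296.7 214.9] rect ((297.5, 215.0), (12.0, 11.0), 90.0)
```

View pics/A1.png

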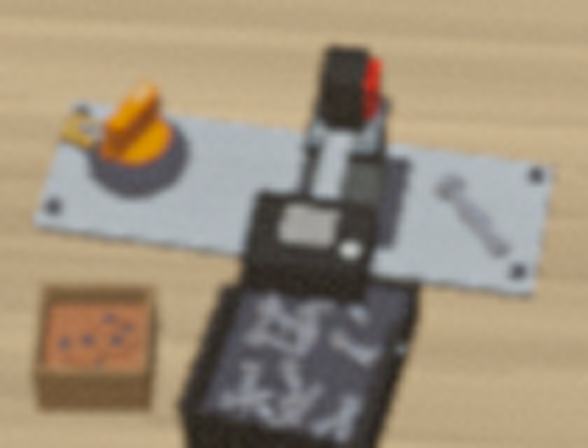

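View pics/B1.png

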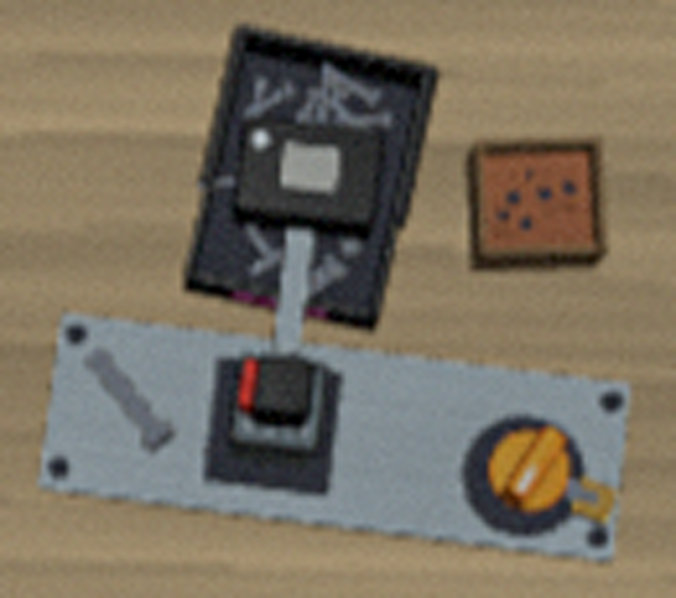

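Crop A1 shows the plate with the knob bar from about (118,150) to (145,95), and the head at (345,85) with its red button on the right. Crop B1 shows the plate corners at (65,315), (630,380), (612,560) and (42,488). The bar's white end is at about (508,500) and its other end at about (555,440). Next I'll fit the plate pose to both views.

```bash
cat > fit.py <<'E'
from h import *
from scipy.spatial.transform import Rotation as R
a=cams.read_camera("scene");b=cams.read_camera("top")
# plate corners (frame): order +x+y, +x-y, -x-y, -x+y
C=np.array([[.05,.125,.012],[.05,-.195,.012],[-.05,-.195,.012],[-.05,.125,.012]])
T=np.array([[65,315],[630,380],[612,560],[42,488]])/5.2+[244.6,139.6]
S=np.array([[535,295],[37,225],[72,105],[550,165]])/5.6+[199.6,194.6]
w=lambda p,X:np.array([p[0]+np.cos(p[2])*X[0]-np.sin(p[2])*X[1],p[1]+np.sin(p[2])*X[0]+np.cos(p[2])*X[1],X[2]])
def f(p,which=(1,1)):
    r=[]
    if which[0]:r+=[proj(a,w(p,X))-s for X,s in zip(C,S)]
    if which[1]:r+=[proj(b,w(p,X))-s for X,s in zip(C,T)]
    return np.concatenate(r)
for wh in((1,0),(0,1),(1,1)):
    r=least_squares(f,[.6,-.03,-.1],args=(wh,));print(wh,r.x.round(4),np.abs(r.fun).max().round(2))
p=r.x
for X in([0,0,.128],[0,.018,.128],[.115,0,.122]): print(X,w(p,X).round(4),proj(a,w(p,X)).round(1),proj(b,w(p,X)).round(1))
for c,o in((a,[199.6,194.6,5.6]),(b,[244.6,139.6,5.2])): pass
g=lambda x,y:ray_z(b,[x/5.2+244.6,y/5.2+139.6],.07)[:2]
e0,e1=g(508,500),g(555,440);k=(e0+e1)/2;d=e1-e0
print("knob top view",k.round(4),"bar ang",np.arctan2(d[1],d[0]).round(3),"len",np.linalg.norm(d).round(4))
gs=lambda x,y:ray_z(a,[x/5.6+199.6,y/5.6+194.6],.07)[:2]
e0,e1=gs(107,133),gs(152,92);print("bar scene",e0,e1)
for c,n in((a,"scene"),(b,"top")):
    hsv=cv2.cvtColor(c["pixels"],cv2.COLOR_RGB2HSV).astype(int)
    m=(hsv[...,0]>8)&(hsv[...,0]<22)&(hsv[...,1]>180)&(hsv[...,2]>120)
    y,x=np.nonzero(m);q=(abs(x-(223 if c is a else 346))<9)&(abs(y-(218 if c is a else 230))<10)
    P=ray_z(c,[x[q].mean(),y[q].mean()],.055);print(n,"orange@.055",P.round(4),"plate frame",(np.array([[np.cos(p[2]),np.sin(p[2])],[-np.sin(p[2]),np.cos(p[2])]])@(P[:2]-p[:2])).round(4))
s=robot.read_state();M=R.from_rotvec(s["orientation"]).as_matrix();print(M.round(3),"q6",s["q"][5])
E
python3 fit.py
```

```text
(1, 0) [ 0.6068 -0.0277 -0.0972] 0.89
(0, 1) [ 0.6026 -0.0298 -0.0991] 0.63
(1, 1) [ 0.6039 -0.029  -0.0988] 0.99
[0, 0, 0.128] [ 0.6039 -0.029   0.128 ] [261.2 210.2] [298.7 214.6]
[0, 0.018, 0.128] [ 0.6056 -0.0111  0.128 ] [266.4 210.9] [292.  213.8]
[0.115, 0, 0.122] [ 0.7183 -0.0404  0.122 ] [255.  238.7] [303.5 173.5]
knob top view [ 0.5738 -0.1649] bar ang -0.649 len 0.0411
bar scene [ 0.60399155 -0.17943732] [ 0.56994109 -0.15538743]
scene orange@.055 [ 0.5906 -0.1642  0.055 ] plate frame [ 0.0002 -0.1358]
top orange@.055 [ 0.5782 -0.1673  0.055 ] plate frame [-0.0119 -0.1401]
[[-0.943  0.331 -0.   ]
 [ 0.331  0.943 -0.   ]
 [ 0.    -0.    -1.   ]] q6 -0.08542068156588944
```

```bash
cat > ov.py <<'E'
from h import *
a=cams.read_camera("scene");b=cams.read_camera("top")
out=[]
k=(.584,-.1665);ang=-.64
for c,(x0,y0) in((a,(203,203)),(b,(330,213))):
    n=32;s=12
    I=cv2.resize(c["pixels"][y0:y0+n,x0:x0+n],None,fx=s,fy=s,interpolation=cv2.INTER_CUBIC)[:,:,::-1].copy()
    pp=lambda P:np.int32([(proj(c,q)-[x0,y0]+.5)*s for q in P])
    t=np.linspace(0,6.283,40)
    for r,z,col in((.034,.022,(255,0,0)),(.022,.04,(0,255,0))):
        cv2.polylines(I,[pp([[k[0]+r*np.cos(u),k[1]+r*np.sin(u),z] for u in t])],True,col,1)
    cs,sn=np.cos(ang),np.sin(ang)
    cv2.polylines(I,[pp([[k[0]+cs*u-sn*v,k[1]+sn*u+cs*v,.07] for u,v in((.021,.007),(-.021,.007),(-.021,-.007),(.021,-.007))])],True,(255,0,255),1)
    out.append(I)
cv2.imwrite("pics/ov.png",np.hstack(out))
E
python3 ov.py
```

```text
(no output)
```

View pics/ov.png

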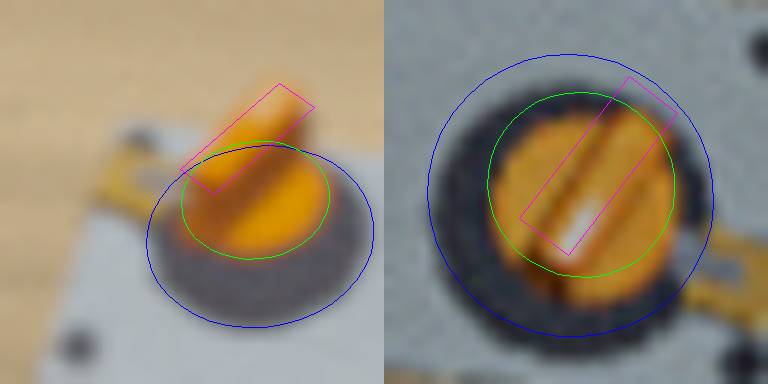

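The overlay shows the real knob about 3–6 mm toward -x of my model in both views. The bar angle is about -0.58. I'll use knob (0.580,-0.167). Moving over it now.

>>> step_arm(
  deltas=[
    {"offset":[-2,-2,0],"roll":0},
    {"offset":[-4,-3.75,0],"roll":0},
    {"offset":[-4,-3.75,0],"roll":0},
    {"offset":[-4,-3.75,0],"roll":0},
    {"offset":[-4,-3.75,0],"roll":0},
    {"offset":[-4,-3.75,0],"roll":0},
    {"offset":[-4,-3.75,0],"roll":0},
    {"offset":[-4,-3.75,0],"roll":0},
    {"offset":[-4,-3.75,0],"roll":0},
    {"offset":[-4,-3.75,0],"roll":0},
    {"offset":[-4,-3.75,0],"roll":0},
    {"offset":[-4,-3.75,0],"roll":0},
  ],
  fingers=7,
  grip_force=15,
)

```text
t: 3.6
tool_pos: [0.4902, 0.0038, 0.219]
orientation: [0.528, 3.096, 0.0]
force: [1.4, 0.8, 0.4]
opening: 0.0702
```

>>> step_arm(
  deltas=[
    {"offset":[-4,-3.75,0],"roll":0},
    {"offset":[-4,-3.75,0],"roll":0},
    {"offset":[-4,-3.75,0],"roll":0},
    {"offset":[-2.2,-2,0],"roll":0},
    {"offset":[0,0,0],"roll":0.12},
    {"offset":[0,0,0],"roll":0.12},
    {"offset":[0,0,0],"roll":0},
    {"offset":[0,0,0],"roll":0},
  ],
)

```text
t: 4.6
tool_pos: [0.5796, -0.1664, 0.2187]
orientation: [0.891, 3.013, -0.0]
force: [0.2, 0.1, -0.8]
opening: 0.0702
```

```bash
cat > d.py <<'E'
import sys
from h import *
from scipy.spatial.transform import Rotation as R
s=robot.read_state();M=R.from_rotvec(s["orientation"]).as_matrix();y=np.arctan2(M[1,1],M[0,1])
t=np.array([float(v) for v in sys.argv[1:4]]);print("t",s["t"],"pos",s["tool_pos"].round(4),"yaw_y",y.round(3),"tilt",M[2,2].round(4),"q",s["q"].round(2))
print("delta tool cm",(M.T@(t-s["tool_pos"])*100).round(2),"roll",round(y-float(sys.argv[4]),3),"F",s["force"].round(1),s["wrist_torque"].round(2),"open",round(s["opening"],4))
E
python3 d.py .58 -.167 .045 .99
```

```text
t 4.6 pos [ 0.5796 -0.1664  0.2187] yaw_y 0.996 tilt -1.0 q [-0.36  0.14  1.48 -0.    1.52 -1.36]
delta tool cm [-0.07 -0.03 17.37] roll 0.006 F [ 0.2  0.1 -0.8] [-0.03 -0.01  0.05] open 0.0702
```

>>> step_arm(
  deltas=[
    {"offset":[0,0,3],"roll":0},
    {"offset":[0,0,4],"roll":0},
    {"offset":[0,0,4],"roll":0},
    {"offset":[0,0,3],"roll":0},
    {"offset":[0,0,2],"roll":0},
    {"offset":[0,0,1.4],"roll":0},
    {"offset":[0,0,0],"roll":0},
    {"offset":[0,0,0],"roll":0},
  ],
)

```text
t: 5.6
tool_pos: [0.5805, -0.1668, 0.046]
orientation: [0.894, 3.01, -0.0]
force: [0.7, -0.5, -0.5]
opening: 0.07
```

>>> step_arm(
  deltas=[
    {"offset":[0,0,0],"roll":0},
    {"offset":[0,0,0],"roll":0},
    {"offset":[0,0,0],"roll":0},
    {"offset":[0,0,0],"roll":0},
    {"offset":[0,0,0],"roll":0},
    {"offset":[0,0,0],"roll":0},
  ],
  fingers=0,
  grip_force=5,
)

```text
t: 6.35
tool_pos: [0.5792, -0.167, 0.0446]
orientation: [-0.895, -3.011, 0.002]
force: [-5.8, -7.1, 3.2]
opening: 0.0159
```

```bash
python3 d.py .58 -.167 .045 .99
python3 - <<'E'
from h import *
o=[]
for n,(x0,y0) in(("scene",(195,180)),("top",(318,200))):
    c=cams.read_camera(n); o.append(cv2.resize(c["pixels"][y0:y0+56,x0:x0+56],None,fx=7,fy=7,interpolation=cv2.INTER_CUBIC)[:,:,::-1])
cv2.imwrite("pics/k1.png",np.hstack(o))
E
```

```text
t 6.35 pos [ 0.5792 -0.167   0.0446] yaw_y 0.993 tilt -1.0 q [-0.37  0.28  1.64 -0.    1.22 -1.36]
delta tool cm [-0.07  0.05 -0.04] roll 0.003 F [-5.8 -7.1  3.2] [-1.48  1.05 -0.02] open 0.0159
```

View pics/k1.png

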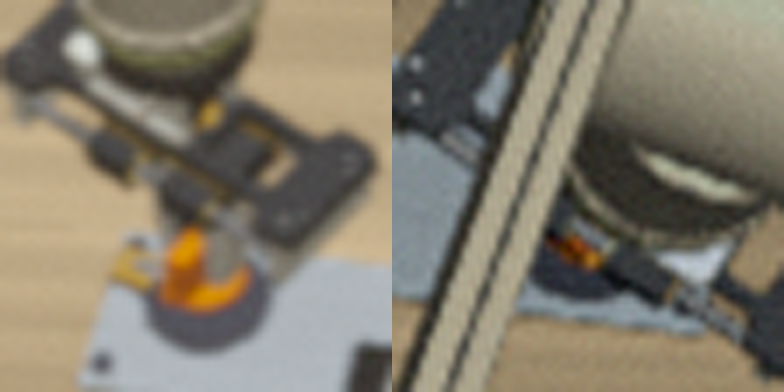

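The picture shows the fingers astride the orange bar. The 9 N side force says the bar sits slightly toward tool -y, so I'll nudge that way, then tighten.

>>> step_arm(
  deltas=[
    {"offset":[0,-0.1,0],"roll":0},
    {"offset":[0,0,0],"roll":0},
    {"offset":[0,0,0],"roll":0},
  ],
  grip_force=15,
)

```text
t: 6.82
tool_pos: [0.5785, -0.168, 0.0446]
orientation: [-0.895, -3.011, 0.002]
force: [-3.6, -4.4, 1.7]
opening: 0.0137
```

>>> step_arm(
  deltas=[
    {"offset":[0,0,0],"roll":0.05},
    {"offset":[0,0,0],"roll":0.05},
    {"offset":[0,0,0],"roll":0},
  ],
)

```text
t: 7.2
tool_pos: [0.5786, -0.1679, 0.0446]
orientation: [-1.046, -2.962, 0.002]
force: [-3.7, -4.3, 2.0]
opening: 0.0134
```

```bash
python3 d.py .58 -.167 .045 .99
```

```text
t 7.2 pos [ 0.5786 -0.1679  0.0446] yaw_y 0.892 tilt -1.0 q [-0.37  0.28  1.64 -0.    1.22 -1.26]
delta tool cm [-0.05  0.16 -0.04] roll -0.098 F [-3.7 -4.3  2. ] [-0.8   0.67 -0.08] open 0.0134
```

>>> step_arm(
  deltas=[
    {"offset":[0,-0.08,0],"roll":0},
    {"offset":[0,0,0],"roll":0.1},
    {"offset":[0,0,0],"roll":0.1},
    {"offset":[0,0,0],"roll":0.1},
    {"offset":[0,0,0],"roll":0.1},
    {"offset":[0,0,0],"roll":0},
  ],
  grip_force=25,
)

```text
t: 7.95
tool_pos: [0.5788, -0.1677, 0.0446]
orientation: [1.611, 2.697, 0.001]
force: [0.9, -0.9, -0.3]
opening: 0.0139
```

```bash
python3 d.py .58 -.167 .045 .99
```

```text
t 7.95 pos [ 0.5788 -0.1677  0.0446] yaw_y 0.494 tilt -1.0 q [-0.37  0.28  1.64  0.    1.21 -0.86]
delta tool cm [ 0.    0.14 -0.04] roll -0.496 F [ 0.9 -0.9 -0.3] [-0.17 -0.07 -0.01] open 0.0139
```

>>> step_arm(
  deltas=[
    {"offset":[0,0,0],"roll":0.1},
    {"offset":[0,0,0],"roll":0.1},
    {"offset":[0,0,0],"roll":0.1},
    {"offset":[0,0,0],"roll":0},
  ],
)

```text
t: 8.45
tool_pos: [0.579, -0.1676, 0.0447]
orientation: [1.993, 2.427, 0.001]
force: [3.7, -0.8, -2.0]
opening: 0.0138
```

```bash
python3 d.py .58 -.167 .045 .99
```

```text
t 8.45 pos [ 0.579  -0.1676  0.0447] yaw_y 0.196 tilt -1.0 q [-0.37  0.28  1.64  0.    1.21 -0.56]
delta tool cm [ 0.04  0.11 -0.03] roll -0.794 F [ 3.7 -0.8 -2. ] [-0.08 -0.46 -0.06] open 0.0138
```

>>> step_arm(
  deltas=[
    {"offset":[0,0,0],"roll":0.1},
    {"offset":[0,0,0],"roll":0.1},
    {"offset":[0,0,0],"roll":0.1},
    {"offset":[0,0,0],"roll":0},
  ],
)

```text
t: 8.95
tool_pos: [0.5792, -0.1676, 0.0446]
orientation: [2.332, 2.104, 0.002]
force: [5.3, -0.9, -4.9]
opening: 0.014
```

```bash
python3 d.py .58 -.167 .045 .99
```

```text
t 8.95 pos [ 0.5792 -0.1676  0.0446] yaw_y -0.103 tilt -1.0 q [-0.37  0.28  1.64  0.    1.21 -0.26]
delta tool cm [ 0.07  0.07 -0.04] roll -1.093 F [ 5.3 -0.9 -4.9] [-0.08 -0.9   0.29] open 0.014
```

>>> step_arm(
  deltas=[
    {"offset":[0,0,0],"roll":0.1},
    {"offset":[0,0,0],"roll":0},
  ],
)

```text
t: 9.2
tool_pos: [0.5792, -0.1672, 0.0447]
orientation: [2.434, 1.986, 0.002]
force: [5.4, 2.8, -2.9]
opening: 0.0148
```

```bash
python3 d.py .58 -.167 .045 .99
```

```text
t 9.2 pos [ 0.5792 -0.1672  0.0447] yaw_y -0.202 tilt -1.0 q [-0.37  0.28  1.64  0.    1.21 -0.17]
delta tool cm [ 0.03  0.07 -0.03] roll -1.192 F [ 5.4  2.8 -2.9] [ 0.24 -0.85  0.56] open 0.0148
```

The moment jumped to 0.56 N m, well above the plunger's 0.15, and the jaws are being twisted open. The knob is at its hard stop. Releasing, lifting and checking.

>>> step_arm(
  deltas=[
    {"offset":[0,0,0],"roll":0},
    {"offset":[0,0,0],"roll":0},
    {"offset":[0,0,0],"roll":0},
    {"offset":[0,0,-3],"roll":0},
    {"offset":[0,0,-5],"roll":0},
    {"offset":[0,0,-5],"roll":0},
    {"offset":[0,0,-5],"roll":0},
    {"offset":[-4,0,0],"roll":0},
    {"offset":[-5,0,0],"roll":0},
    {"offset":[-5,0,0],"roll":0},
    {"offset":[-5,0,0],"roll":0},
    {"offset":[0,0,0],"roll":0},
  ],
  fingers=6,
)

```text
t: 10.7
tool_pos: [0.5378, -0.3573, 0.2242]
orientation: [-2.443, -1.975, 0.002]
force: [0.0, -0.1, 0.4]
opening: 0.06
```

```bash
python3 d.py .6039 -.029 .18 1.472;  python3 - <<'E'
from h import *
o=[]
for n,(x0,y0) in(("scene",(200,195)),("top",(270,190))):
    c=cams.read_camera(n); o.append(cv2.resize(c["pixels"][y0:y0+60,x0:x0+100],None,fx=7,fy=7,interpolation=cv2.INTER_CUBIC)[:,:,::-1])
cv2.imwrite("pics/k2.png",cv2.resize(np.vstack(o),None,fx=.7,fy=.7,interpolation=cv2.INTER_AREA))
E
```

```text
t 10.7 pos [ 0.5378 -0.3573  0.2242] yaw_y -0.211 tilt -1.0 q [-0.67  0.25  1.34 -0.    1.55 -0.45]
delta tool cm [33.49 -0.4   4.4 ] roll -1.683 F [ 0.  -0.1  0.4] [-0.02  0.07  0.01] open 0.06
```

View pics/k2.png

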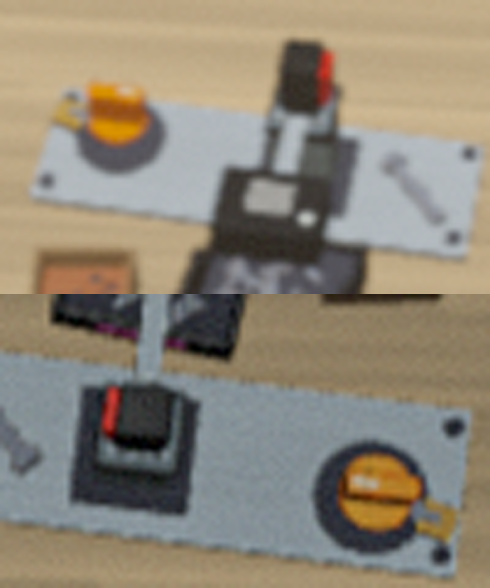

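Both views show the bar now along the plate, so the knob stays clicked. The head and camera are still down. The red button centroid (292,213) matches my predicted face position. Moving over the head.

>>> step_arm(
  deltas=[
    {"offset":[3,0,0],"roll":0.18},
    {"offset":[0,0,0],"roll":0.18},
    {"offset":[0,0,0],"roll":0.18},
    {"offset":[0,0,0],"roll":0.18},
    {"offset":[0,0,0],"roll":0.18},
    {"offset":[0,0,0],"roll":0.18},
    {"offset":[0,0,0],"roll":0.18},
    {"offset":[0,0,0],"roll":0.18},
    {"offset":[0,0,0],"roll":0.018},
    {"offset":[0,0,0],"roll":0},
  ],
  fingers=7,
)

```text
t: 12.05
tool_pos: [0.546, -0.3236, 0.2248]
orientation: [-3.138, 0.14, -0.0]
force: [-0.2, 0.1, -0.1]
opening: 0.0699
```

```bash
python3 d.py .6039 -.029 .112 -1.67
```

```text
t 12.05 pos [ 0.546  -0.3236  0.2248] yaw_y -1.66 tilt -1.0 q [-0.62  0.22  1.38  0.    1.54  1.04]
delta tool cm [  3.14 -29.86  11.28] roll 0.01 F [-0.2  0.1 -0.1] [-0.02  0.16  0.04] open 0.0699
```

>>> step_arm(
  deltas=[
    {"offset":[0,-3,0],"roll":0.01},
    {"offset":[0.5,-4,0],"roll":0},
    {"offset":[0.5,-4,0],"roll":0},
    {"offset":[0.5,-4,0],"roll":0},
    {"offset":[0.5,-4,0],"roll":0},
    {"offset":[0.5,-4,0],"roll":0},
    {"offset":[0.4,-4,0],"roll":0},
    {"offset":[0,-2.9,0],"roll":0},
    {"offset":[0,0,0],"roll":0},
    {"offset":[0,0,0],"roll":0},
  ],
)

```text
t: 13.3
tool_pos: [0.6052, -0.0304, 0.2246]
orientation: [3.137, -0.16, -0.0]
force: [0.1, -1.0, 0.8]
opening: 0.0698
```

```bash
python3 d.py .6039 -.029 .112 -1.67
```

```text
t 13.3 pos [ 0.6052 -0.0304  0.2246] yaw_y -1.673 tilt -1.0 q [-0.13  0.14  1.46 -0.    1.54  1.54]
delta tool cm [-0.14 -0.13 11.26] roll -0.003 F [ 0.1 -1.   0.8] [ 0.    0.12 -0.07] open 0.0698
```

>>> step_arm(
  deltas=[
    {"offset":[-0.14,-0.13,2],"roll":0},
    {"offset":[0,0,3],"roll":0},
    {"offset":[0,0,2.3],"roll":0},
    {"offset":[0,0,2],"roll":0},
    {"offset":[0,0,2],"roll":0},
    {"offset":[0,0,0],"roll":0},
    {"offset":[0,0,0],"roll":0},
  ],
)

```text
t: 14.18
tool_pos: [0.6045, -0.0288, 0.1123]
orientation: [3.137, -0.164, 0.002]
force: [-0.2, -0.5, 0.8]
opening: 0.0698
```

>>> step_arm(
  deltas=[
    {"offset":[0,0,0],"roll":0},
    {"offset":[0,0,0],"roll":0},
    {"offset":[0,0,0],"roll":0},
    {"offset":[0,0,0],"roll":0},
    {"offset":[0,0,0],"roll":0},
  ],
  fingers=0,
  grip_force=10,
)

```text
t: 14.8
tool_pos: [0.6042, -0.0291, 0.112]
orientation: [3.137, -0.164, 0.001]
force: [-0.8, -1.3, 3.4]
opening: 0.0309
```

```bash
python3 d.py .6039 -.029 .112 -1.67
python3 - <<'E'
from h import *
o=[]
for n,(x0,y0) in(("scene",(225,165)),("top",(260,175))):
    c=cams.read_camera(n); o.append(cv2.resize(c["pixels"][y0:y0+70,x0:x0+70],None,fx=5.7,fy=5.7,interpolation=cv2.INTER_CUBIC)[:,:,::-1])
cv2.imwrite("pics/m1.png",np.hstack(o))
E
```

```text
t 14.8 pos [ 0.6042 -0.0291  0.112 ] yaw_y -1.675 tilt -1.0 q [-0.13  0.22  1.59 -0.    1.33  1.54]
delta tool cm [-0.03 -0.    0.  ] roll -0.005 F [-0.8 -1.3  3.4] [ 0.03  0.23 -0.01] open 0.0309
```

View pics/m1.png

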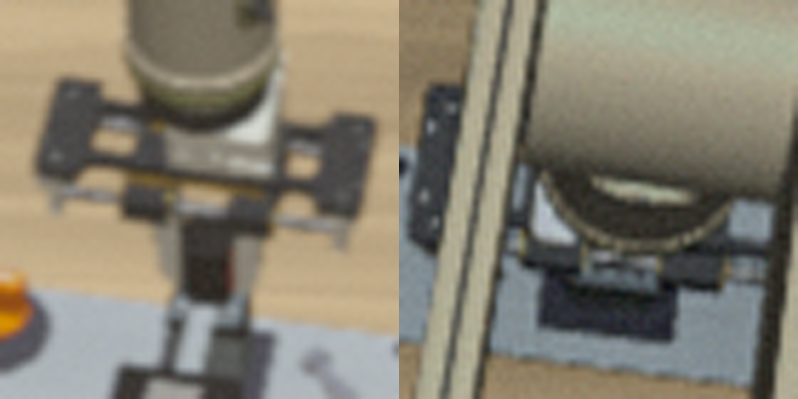

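The picture shows the fingers on both head faces, and the 30.9 mm opening means the button is pressed. I'll tighten and pull to the first stop.

>>> step_arm(
  deltas=[
    {"offset":[0,0,0],"roll":0},
    {"offset":[0,0,0],"roll":0},
    {"offset":[0,0,0],"roll":0},
    {"offset":[0,0,0],"roll":0},
  ],
  grip_force=45,
)

```text
t: 15.4
tool_pos: [0.6042, -0.0291, 0.112]
orientation: [3.137, -0.164, 0.001]
force: [-0.9, -4.3, 4.8]
opening: 0.03
```

>>> step_arm(
  deltas=[
    {"offset":[0,0,-0.5],"roll":0},
    {"offset":[0,0,-0.8],"roll":0},
    {"offset":[0,0,-0.8],"roll":0},
    {"offset":[0,0,-0.8],"roll":0},
    {"offset":[0,0,0],"roll":0},
  ],
)

```text
t: 16.02
tool_pos: [0.6039, -0.029, 0.1399]
orientation: [3.137, -0.164, -0.001]
force: [3.8, -4.8, -6.0]
opening: 0.0295
```

```bash
python3 d.py .6039 -.029 .232 -1.67
```

```text
t 16.025 pos [ 0.6039 -0.029   0.1399] yaw_y -1.675 tilt -1.0 q [-0.13  0.19  1.57 -0.    1.38  1.54]
delta tool cm [-0.01  0.   -9.21] roll -0.005 F [ 3.8 -4.8 -6. ] [-0.88 -0.73  0.01] open 0.0295
```

>>> step_arm(
  deltas=[
    {"offset":[0,0,-0.8],"roll":0},
    {"offset":[0,0,-0.8],"roll":0},
    {"offset":[0,0,-0.8],"roll":0},
    {"offset":[0,0,-0.7],"roll":0},
    {"offset":[0,0,0],"roll":0},
    {"offset":[0,0,0],"roll":0},
  ],
)

```text
t: 16.77
tool_pos: [0.6039, -0.029, 0.1703]
orientation: [3.137, -0.164, -0.001]
force: [4.2, -4.0, -5.8]
opening: 0.0299
```

>>> step_arm(
  deltas=[
    {"offset":[0,0,-0.6],"roll":0},
    {"offset":[0,0,-0.8],"roll":0},
    {"offset":[0,0,-0.8],"roll":0},
    {"offset":[0,0,-0.8],"roll":0},
    {"offset":[0,0,-0.8],"roll":0},
    {"offset":[0,0,-0.8],"roll":0},
    {"offset":[0,0,-0.6],"roll":0},
    {"offset":[0,0,0],"roll":0},
  ],
)

```text
t: 17.77
tool_pos: [0.6038, -0.0289, 0.2218]
orientation: [3.137, -0.164, -0.002]
force: [5.5, -4.8, -8.7]
opening: 0.03
```

```bash
python3 d.py .6039 -.029 .232 -1.67
```

```text
t 17.775 pos [ 0.6038 -0.0289  0.2218] yaw_y -1.675 tilt -1.0 q [-0.13  0.14  1.47 -0.    1.53  1.54]
delta tool cm [ 0.01  0.01 -1.02] roll -0.005 F [ 5.5 -4.8 -8.7] [-0.88 -1.14  0.04] open 0.03
```

>>> step_arm(
  deltas=[
    {"offset":[0,0,-0.4],"roll":0},
    {"offset":[0,0,-0.4],"roll":0},
    {"offset":[0,0,-0.2],"roll":0},
    {"offset":[0,0,0],"roll":0},
  ],
  grip_force=55,
)

```text
t: 18.27
tool_pos: [0.6038, -0.029, 0.2313]
orientation: [3.137, -0.164, -0.003]
force: [5.8, -5.1, -10.2]
opening: 0.0295
```

>>> step_arm(
  deltas=[
    {"offset":[0,0,-0.1],"roll":0},
    {"offset":[0,0,-0.1],"roll":0},
    {"offset":[0,0,0],"roll":0},
  ],
)

```text
t: 18.65
tool_pos: [0.6037, -0.0289, 0.2323]
orientation: [3.137, -0.164, -0.004]
force: [7.6, -4.5, -14.7]
opening: 0.0297
```

>>> step_arm(
  deltas=[
    {"offset":[0,0,-0.1],"roll":0},
    {"offset":[0,0,0],"roll":0},
    {"offset":[0,0,0],"roll":0},
  ],
)

```text
t: 19.02
tool_pos: [0.6035, -0.029, 0.2324]
orientation: [3.137, -0.164, -0.005]
force: [8.9, -5.1, -18.2]
opening: 0.0296
```

```bash
python3 d.py .6039 -.029 .232 -1.67
python3 - <<'E'
from h import *
a=cams.read_camera("scene");b=cams.read_camera("top");save(a,"e.png")
p=(.6039,-.029,-.0988)
for h in(.122,.212,.242):
    P=[p[0]+.115*np.cos(p[2]),p[1]+.115*np.sin(p[2]),h];print("camera pred",h,proj(a,P).round(1),proj(b,P).round(1))
for c in(a,b): print("camera",[(r["xy"],r["score"]) for r in cams.pinpoint(c,"camera")[:1]],"knob",[(np.round(r["xy"],1),r["score"]) for r in cams.boxes_of(c,"lock_knob")[:1]])
cv2.imwrite("pics/e1.png",cv2.resize(a["pixels"][140:260,190:320],None,fx=5,fy=5,interpolation=cv2.INTER_CUBIC)[:,:,::-1])
E
```

```text
t 19.025 pos [ 0.6035 -0.029   0.2324] yaw_y -1.675 tilt -1.0 q [-0.13  0.14  1.45 -0.    1.55  1.54]
delta tool cm [ 0.04 -0.    0.04] roll -0.005 F [  8.9  -5.1 -18.2] [-1.09 -2.   -0.04] open 0.0296
camera pred 0.122 [255.  238.7] [303.5 173.5]
camera pred 0.212 [254.1 222.3] [305.4 164.7]
camera pred 0.242 [253.8 216.5] [306.1 161.5]
camera [([254.2, 217.7], 0.79)] knob [(array([223.9, 216.9]), 0.63)]
camera [] knob []
```

View pics/e1.png

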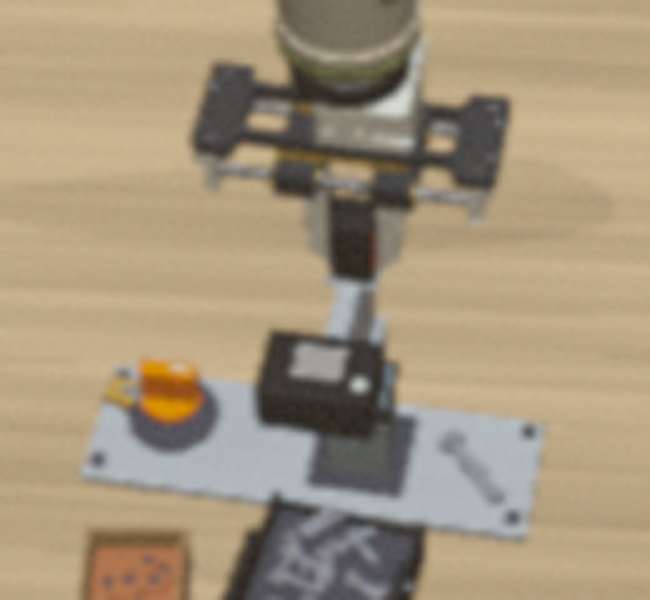

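The picture shows the head held at full height, the camera raised to (254,218), which matches 120 mm of lift, and the knob bar still turned. The last 1 mm of command gave only 0.1 mm of rise and 3.5 N more force, so the mast is at its hard stop. Handing in.

```bash
python3 -c "
from plant import robot
print(robot.close_job())"
```

```text
the job is handed in; nothing more can be done
None
```

The knob is clicked and the mast is held fully extended in the grip. The job was handed in about 19 s into the 45 s limit, and the hand-in reported no verdict.

- **Knob:** I gripped the bar and turned it about 1.2 rad clockwise to its hard stop, where the moment rose to 0.56 N m. In later pictures it was still turned after release.
- **Mast:** I gripped the head across the button at 10 N, where the opening read 31 mm (button pressed). I tightened to 45 N, pulled straight up through the first stop to the second, and held at 55 N.
- **Last checks:**
  - The tool had risen 120.4 mm. The final 1 mm of command gave 0.1 mm of rise, with 18 N of downward pull, so the mast is at its hard stop.
  - The camera appeared at pixel row 217.7, against a predicted 216.5 for full extension.
  - The bolt and carton looked undisturbed in the last picture. I did not measure the other loose things again, but the tool did not go down near them.
- **What disagreed:**
  - The networks placed the knob wrongly in the first top view, so I measured it from the overlay instead.
  - At the end neither the camera nor the knob was found in the top view, probably because the arm hid them, so that last check rests on the scene view alone.

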